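# Rack the washed brush and hold the moisture meter on its spot

### The arm

A 6-joint arm with a two-finger parallel gripper is mounted at the origin on the work surface. World frame = base frame: x ahead of the robot, y to its left, z up, the work surface at z = 0. Lengths are in m, angles in rad, forces in N, time in s.
With the tool pointing down it reaches from about 0.4 to 0.825 m from the base axis. Payload 7 kg.
Tool frame: the origin (TCP) lies on the centre line of the jaws, within the pads' length; the fingertips stand 14 mm ahead of it and the grasp point (between the pads) lies 5 mm behind it; z points along the fingers, y is the line along which they close (so a half turn about z gives the same grasp; the last joint's range is limited). The gripper opens to 88 mm and grips with 3 to 60 N. Pads are 19 mm wide; open, the fingers measure 130 mm over their backs; the gripper's body (78 mm by 193 mm) begins 47 mm behind the grasp point.
Start: joints at [1.543, 0.359, 0.012, 0, -1.224, -0.288], TCP at [0.21, 0.642, 0.205] pointing down, gripper open.
Joint ranges: [-3.07, 3.07], [-1.43, 2.12], [-1.02, 1.25], [-3.03, 1.67], [-3.05, -0], [-3.03, 3.03]. Speed limits (rad/s): [2.39, 2.39, 3.01, 3.14, 3.14, 3.14].

### API

Orientations are given as [roll, pitch, yaw] about the fixed x, y, z axes, in that order (R = Rz(yaw) Ry(pitch) Rx(roll)).
In Python, from station import arm gives the robot as it stands.
- The arm moves only by the tool move_arm, never from a script. Its argument "rows" is a list of rows, each an object with "translation": the shift along the tool's x, y, z in cm, a list of three; "rot": the turn, a rotation vector about the tool's x, y, z in degrees, a list of three; "hand": the closure, from 0 (fully open) to 1 (shut). A call has 1 to 8 rows; each row is the pose to reach, as a shift and turn from the pose commanded when the call began, along the tool's axes at that moment; what a row does not reach only later rows make up. A row lasts 1/12 s, in which the tool goes at most 41.7 mm and 7.16 degrees, less where a joint would pass 70% of its speed; a pose out of reach is approached as far as the arm can. A call with a gripper value outside its range is refused whole. The fingers move at their own pace and stop on an object; "squeeze" is the grip in N (left out, the last holds). Time passes only in rows, so rows that repeat a pose let the fingers close. It gives the time, the measured TCP pose, the force, the opening and the grip force at its end, in the units of the state.
- arm.get_state(): the state, without advancing time (a new reading comes with each control period).
- arm.grab_frame(name): name is "scene" or "top" or "wrist"; returns (picture, depth): 480x640x3 uint8, red, green, blue; 480x640 float32, m along the optical axis (not along the pixel's ray), 0 where there is no reading.
- arm.camera_params(name): a dict with "vfov" (degrees; the focal length in pixels is half the picture's height over the tangent of half this angle, whatever the lens; pixels are square), "cx", "cy" (the principal point, pixels), "position" and "orientation" of the camera in the world; the wrist camera has in their place "tool_from_camera" (4x4, takes a point from camera to tool coordinates, whose origin is the TCP and whose axes are the flange's). Camera axes: x right, y down, z forward; pixel columns grow to the right and rows downward; lengths in m; the calibration is good to about 2 mm. A picture is of the moment at which its call begins: read the wrist's pose just before it. camera_params takes no time and is no camera call.
- arm.job_done(): hands the job in; it is judged then, once.
Trained networks look in the newest picture that a camera, given by its name, has taken for a name from the list of things; names that differ only in an ending like _2 or _b are one class to them, and where a whole thing is asked for, a point or a joint stands for the part that bears it (a point fixed in the world has none). Each returns a list of dicts, best first, with "p" (0 to 1); they miss things now and then, are a little off and sometimes report something else, mostly with a low value. They report only what shows in the picture. A call takes as long as a camera call. They do not tell look-alikes from the thing itself.
- arm.search_frame(label, camera): "point" ([x, y, z] in m, in the coordinates of the camera as it stood for that picture, good to about 4 mm: the middle of the surface that is visible of it).
- arm.pinpoint(label, camera): "point" ([x, y, z] in m, in the coordinates of the camera as it stood for that picture, good to about 4 mm: a listed point, or the origin of a listed thing).
The state is a dict: "t": time; "q": joint angles; "qd": joint speeds; "joint_efforts": joint torques, N m; "eef_pos": TCP position; "ee_rot": TCP orientation; "force": force on the tool from outside, world axes, zero at the start; "moment": the same for the moment, N m; "width": finger opening in m; "gripper_force": force on a finger pad.
Only numpy, scipy, OpenCV 4.12 (cv2) and the standard library are available. Lean on these libraries where they do the work, as an engineer would, in place of code of your own. Each camera call takes 0.05 s, during which the arm holds its last target. There are 200 camera calls.

### The job

Set the washed shoe brush from the table bristles down in the empty place of the sloping drying rack, side by side with the two brushes already there and square in the row, and let go of it. Then lift the moisture meter out of its dock and hold it square to the brush's back, with its sprung tip inside the steel ring, pressed lightly so that the tip is part of the way in: neither barely touching nor pushed fully home. Finish while holding it there; leave the other things where they are.

Things in the scene. Friction and masses are not known exactly. Their poses are not given: they have to be found in the camera images.
- brush: The washed shoe brush, bristles down on the table: oval 140 long (x) by 50 wide (y; straight sides over the middle 90) by 45 high; grey bristle block (132 x 42) in the lower 25, wooden back above. 0.13 to 0.25 kg. Only it has a steel ring in its back. Origin: centre of its underside (bristle ends); z out of the flat back. Either end may point uphill in the rack.
- spot (a point): Centre of the steel ring (18 inside, 26 outside diameter, flush) on the brush's back: 38 from the brush's centre along its +x, at height 45. z is square to the back.
- rack: Fixed white wooden drying rack: board 190 (x) by 310 (y), tilted 0.26 rad, low edge towards the robot with a lip 12 high (inner face at x = -95). Origin: middle of the board's top face, 61.5 above the table; x up the slope away from the robot, y to the left along the row, z square out of the board. Turned up to 0.2 rad about the vertical.
- place (a point): The empty place: middle of the top face of a thin fixed rubber drip pad, 160 by 66 by 2 thick, on the rack's board. It is one of three places side by side at rack y = +95, 0 or -95 (x = 0); axes as the rack's. A brush in its place has its origin here and its long axis up the slope. The thin metal lines on the board are only marks.
- neighbour_a: Brush already lying in one of the three places: same size as the washed brush, black bristles, plain back without a ring. Origin: centre of its underside on the board; loose.
- neighbour_b: Second such brush, in another of the three places. The third place, with the rubber pad, is the empty one.
- dock: Fixed grey block 70 (x) by 60 (y) by 60 high, with a round hole 21 wide and 55 deep in the middle of its top. Origin: centre of its underside.
- meter: Pocket moisture meter, 0.13 kg, upright in the dock: black case 24 thick (x) by 36 wide (y) by 95 high (z 0 to 95), under it a round snout 14 wide down to z = -30 and a steel tip down to z = -48. Origin: centre of the case's underside, which rests on the dock's top 60 above the table. z runs up the case, away from the tip. Lift it straight up 50 or more to clear the hole.
- tip (a point): Lowest point of the round-ended steel tip (8 in diameter), at meter (0, 0, -48) while it is out. z as the meter.
- probe (a joint): How far the sprung tip is pushed into the meter, 0 (out) to 0.012 m (fully home). Spring: about 0.9 N to start, 300 N/m, 4.5 N fully home; beyond that it is rigid.
- tin: Flat polish tin, 74 in diameter, 22 high, loose on the table; leave it. Origin: centre of underside.
- tall_tin: Taller tin, 62 in diameter, 45 high, loose; leave it. Origin: centre of underside.
- dish: Small stainless steel dish, 90 in diameter, 28 high, loose; leave it.
- cream_jar: Glass cream jar, 54 in diameter, 60 high, loose; leave it.
- horn: Steel shoe horn, 200 long, 6 thick, lying flat, loose; leave it.
Not all that is in view belongs to the job. Leave any orange look-alike of the brush alone.

How it is judged:
By the outcome, as a careful person would: the job done as asked, in the order asked, and still so for the second after the job is handed in, while the arm keeps its last pose, push and grip.
It also fails if it takes over 61 s, if anything falls off the work surface, if the arm or the gripper's body presses on something with over 40 N, if the wrist force passes 120 N, or if a joint passes its speed limit or range.

## Working session

There is one attempt and no reset: what is moved stays moved. The work goes in short steps, Python scripts to look and compute and a tool call to move; the robot and the scene stay as the last step left them, time stands still between calls to the robot, and variables do not carry over. Pictures are saved under pics/ and viewed, at most 12 in all, crops included, and the job is handed in when it is done.

Besides the shell and the picture viewer there is one more tool, called after "Request:" in YAML: its name, and indented under it one key for each argument. move_arm: Moves the arm, as the interface text tells. Its arguments: {"type":"object","properties":{"rows":{"type":"array","items":{"type":"object","properties":{"translation":{"type":"array","items":{"type":"number"}},"rot":{"type":"array","items":{"type":"number"}},"hand":{"type":"number"}}}},"squeeze":{"type":"number"}},"required":["rows"]}

```bash
ls; mkdir -p pics
cat > h.py <<'E'
import numpy as np, cv2
from scipy.spatial.transform import Rotation as R
from station import arm
def camT(name, st=None):
    p=arm.camera_params(name)
    T=np.eye(4)
    if 'tool_from_camera' in p:
        st=st or arm.get_state()
        W=np.eye(4); W[:3,:3]=rot(st['ee_rot']); W[:3,3]=st['eef_pos']
        return W@np.array(p['tool_from_camera']),p
    T[:3,:3]=rot(p['orientation']); T[:3,3]=p['position']
    return T,p
def rot(o):
    o=np.array(o,float)
    if o.shape==(3,3): return o
    if o.shape==(3,): return R.from_euler('xyz',o).as_matrix()
    raise ValueError(o.shape)
def toW(T,pt): return (T@np.append(pt,1))[:3]
def f(p): return 240/np.tan(np.radians(p['vfov'])/2)
def cloud(T,p,d):
    v,u=np.mgrid[:480,:640]; F=f(p)
    P=np.stack([(u-p['cx'])/F*d,(v-p['cy'])/F*d,d],-1)
    return P@T[:3,:3].T+T[:3,3]
def proj(T,p,X):
    c=np.linalg.inv(T)@np.append(X,1); return (c[0]/c[2]*f(p)+p['cx'],c[1]/c[2]*f(p)+p['cy'])
def save(n,im): cv2.imwrite('pics/'+n,cv2.cvtColor(im,cv2.COLOR_RGB2BGR))
E
python3 - <<'E'
from h import *
np.set_printoptions(precision=4,suppress=True)
print(arm.get_state()); 
for n in ('scene','top','wrist'): print(n,arm.camera_params(n))
for n in ('top','scene'):
    im,d=arm.grab_frame(n); save(n+'0.png',im); np.savez(n+'0.npz',im=im,d=d)
    T,p=camT(n)
    for l in ('brush','spot','rack','place','neighbour_a','dock','meter','tip','tin','tall_tin','dish','cream_jar','horn'):
        for r in arm.pinpoint(l,n)[:4]:
            X=toW(T,r['point']); print(n,l,round(r['p'],2),X,np.round(proj(T,p,X)))
print(arm.get_state()['t'])
E
```

```text
pics
{'t': 0.0, 'q': array([ 1.5431,  0.3594,  0.0111, -0.0004, -1.2241, -0.2881]), 'qd': array([-0.0008,  0.0001,  0.001 ,  0.001 , -0.0017, -0.0006]), 'joint_efforts': array([ -0.0003, -58.2727,  29.3048,   6.9967,   0.0069,  -0.0002]), 'eef_pos': array([0.2095, 0.6411, 0.2036]), 'ee_rot': array([ 3.1399, -0.0001, -0.3159]), 'force': array([-0.3061, -0.3198, -0.7905]), 'moment': array([-0.0302,  0.0423, -0.0329]), 'gripper_force': 0.0, 'width': 0.08741028548798561}
scene {'vfov': 45.583153728911824, 'cx': 332.41017016552064, 'cy': 239.24001170618186, 'position': array([1.2606, 0.2375, 0.8146]), 'orientation': array([-2.3689,  0.0094,  1.7516])}
top {'vfov': 57.38665796906415, 'cx': 315.9790781691609, 'cy': 238.12702177225881, 'position': array([0.3854, 0.0932, 0.9585]), 'orientation': array([-2.9533,  0.0111, -1.5798])}
wrist {'vfov': 61.86289559819404, 'cx': 328.24012430125697, 'cy': 240.28908873502502, 'tool_from_camera': array([[-0.0002, -0.9668, -0.2554,  0.0687],
       [ 1.    , -0.0002,  0.0003,  0.0002],
       [-0.0003, -0.2554,  0.9668, -0.1812],
       [ 0.    ,  0.    ,
[... 1717 characters left out ...]
r_a 0.86 [ 0.5586 -0.1002  0.0625] [226. 233.]
scene neighbour_a 0.79 [ 0.5523 -0.1942  0.0671] [179. 223.]
scene dock 0.85 [0.6168 0.2203 0.0049] [392. 300.]
scene meter 0.64 [0.4793 0.4076 0.0012] [497. 259.]
scene meter 0.62 [0.614  0.2245 0.0624] [397. 278.]
scene tin 0.56 [ 0.4769  0.4017 -0.0005] [494. 258.]
scene tin 0.42 [0.6125 0.226  0.0588] [397. 279.]
scene tall_tin 0.97 [ 0.6082  0.4224 -0.0023] [506. 314.]
scene tall_tin 0.62 [ 0.5529 -0.0991  0.0649] [227. 230.]
scene dish 0.61 [0.7844 0.0641 0.0039] [285. 368.]
scene cream_jar 0.75 [ 0.7126  0.3275 -0.0045] [450. 357.]
scene horn 0.83 [ 0.7974 -0.1372 -0.0001] [166. 357.]
scene horn 0.68 [0.4765 0.2565 0.0445] [420. 232.]
1.4
```

View pics/top0.png

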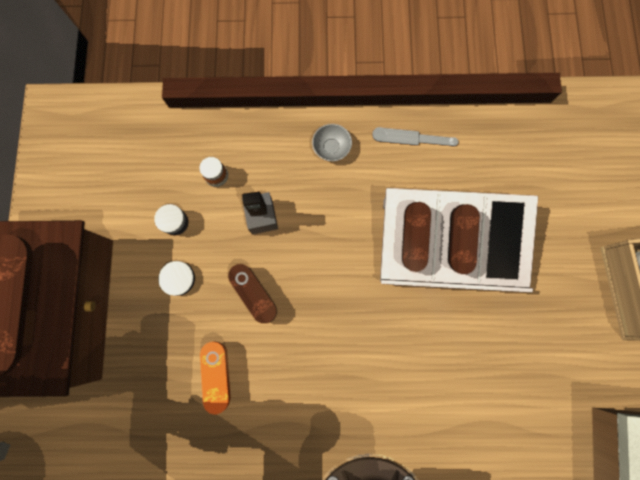

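Run:
```python
import cv2
im=cv2.imread('pics/top0.png')[220:420,150:350]
cv2.imwrite('pics/crop0.png',cv2.resize(im,(600,600),interpolation=cv2.INTER_CUBIC))
```

```text
(no output)
```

View pics/crop0.png

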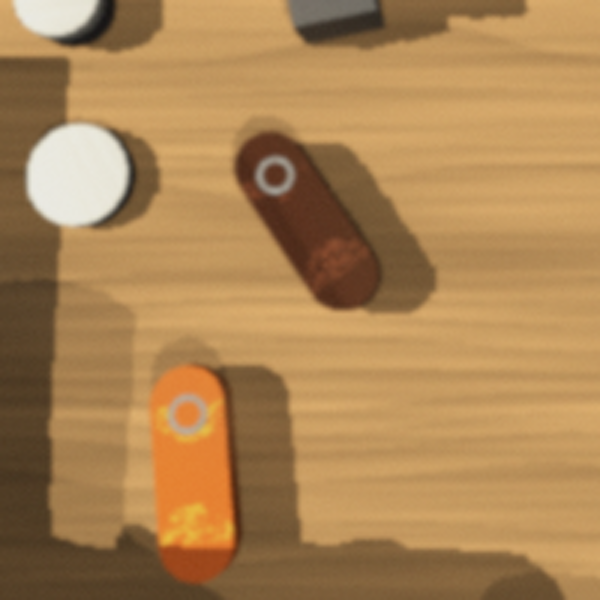

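View pics/scene0.png

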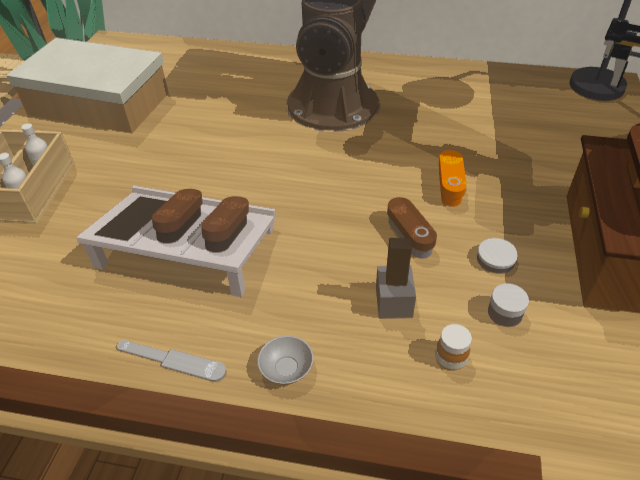

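The top view shows two ringed brushes: the brown wooden one at (253,292) with its ring at (241,279), and the orange one at (214,377). The brown one fits the description; the orange is the look-alike. The empty pad is at (505,242), at rack y = -95 mm. The meter is in its dock at (257,211).

Run:
```python
from h import *
np.set_printoptions(precision=4,suppress=True)
for n in ('top','scene'):
    z=np.load(n+'0.npz'); T,p=camT(n); C=cloud(T,p,z['d']); ok=z['d']>0
    tab=C[ok&(abs(C[...,2])<.008)&(C[...,0]>.35)&(C[...,0]<.8)&(abs(C[...,1]-.05)<.1)]; print(n,'table z',np.median(tab[:,2]))
    def rect(m,lab):
        P=C[m]; c,(w,h),a=cv2.minAreaRect((P[:,:2]*1000).astype(np.float32)); box=cv2.boxPoints((c,(w,h),a))
        print(n,lab,len(P),'z',np.median(P[:,2]),'rect c',np.array(c),w,h,a,'mean',P[:,:2].mean(0)); return P
    near=lambda x,y,r: ok&(np.hypot(C[...,0]-x,C[...,1]-y)<r)
    P=rect(near(.447,.235,.1)&(C[...,2]>.037)&(C[...,2]<.053),'brush')
    w,v=np.linalg.eigh(np.cov(P[:,:2].T)); print(' pca',np.degrees(np.arctan2(v[1,1],v[0,1])))
    P=rect(near(.617,.225,.05)&(C[...,2]>.147)&(C[...,2]<.163),'metertop')
    P=rect(near(.617,.225,.06)&(C[...,2]>.054)&(C[...,2]<.066),'docktop')
    # rack plane
    m=ok&(abs(C[...,0]-.55)<.11)&(abs(C[...,1]+.19)<.17)&(C[...,2]>.02)&(C[...,2]<.1)
    Q=C[m]; best=None; rng=np.random.default_rng(0)
    for _ in range(500):
        a=Q[rng.choice(len(Q),3,False)]; nn=np.cross(a[1]-a[0],a[2]-a[0]); l=np.linalg.norm(nn)
        if l<1e-6: continue
        nn/=l; nn*=np.sign(nn[2])
        if nn[2]<.9 or nn[2]>.99: continue
        k=abs((Q-a[0])@nn)<.002
        if best is None or k.sum()>best.sum(): best=k
    I=Q[best]; c=I.mean(0); nn=np.linalg.svd(I-c)[2][2]; nn*=np.sign(nn[2])
    print(' rack n',nn,'tilt',np.arccos(nn[2]),'yaw',np.arctan2(-nn[1],-nn[0]),len(I))
    yaw=np.arctan2(-nn[1],-nn[0])
    xs=np.array([np.cos(yaw),np.sin(yaw),0]); xs=xs-nn*(xs@nn); xs/=np.linalg.norm(xs); ys=np.cross(nn,xs)
    m=ok&(abs(C[...,0]-.55)<.15)&(abs(C[...,1]+.19)<.2); h=(C-c)@nn; q=C[m&(abs(h)<.004)]-c
    uv=np.stack([q@xs,q@ys],1); cc,(w,hh),a=cv2.minAreaRect((uv*1000).astype(np.float32))
    o=c+xs*cc[0]/1000+ys*cc[1]/1000; print(' rack board centre',o,w,hh,a, 'place',o-ys*.095+nn*.002)
    for s in (1,0): 
        g=c+ (o-c)+ys*.095*s; loc=(C-g); mm=m&(abs(loc@nn-.045)<.005)&(abs(loc@ys)<.045)
        U=loc[mm]; print(' nb',s,mm.sum(),cv2.minAreaRect((np.stack([U@xs,U@ys],1)*1000).astype(np.float32)),np.median(U@nn))
    g=o-ys*.095;loc=C-g; lum=z['im'].sum(-1)
    mm=m&(abs(loc@nn)<.006)&(lum<150)&(abs(loc@ys)<.045);U=loc[mm];uu=np.stack([U@xs,U@ys],1)*1000
    print(' pad',mm.sum(),cv2.minAreaRect(uu.astype(np.float32)),np.median(U@nn))
```

```text
top table z 0.0012900860438570527
top brush 1517 z 0.04621471456964177 rect c [444.2696 237.1674] 138.71429443359375 49.89867401123047 35.00695037841797 mean [0.4438 0.2366]
 pca -145.16343049935938
top metertop 245 z 0.15558821357929653 rect c [617.1077 224.1753] 24.981382369995117 36.059749603271484 7.023187637329102 mean [0.6163 0.2236]
top docktop 532 z 0.06097031518613527 rect c [617.4385 224.2962] 71.5631103515625 60.21449279785156 11.653514862060547 mean [0.6068 0.218 ]
 rack n [-0.2536  0.0231  0.967 ] tilt 0.25751242586322404 yaw -0.09085639868765187 7352
 rack board centre [ 0.5505 -0.192   0.0628] 195.72659301757812 310.3751220703125 1.3480943441390991 place [ 0.5414 -0.2866  0.0647]
 nb 1 1678 ((0.8156661987304688, -0.12492561340332031), (137.23182678222656, 50.740352630615234), 1.5946711301803589) 0.04482160884853958
 nb 0 1704 ((3.21240234375, -0.08347892761230469), (138.6829071044922, 51.444297790527344), 2.3126821517944336) 0.0444395465645135
 pad 2257 ((6.347076416015625, -0.12552642822265625), (154.21534729003906, 63.747615814208984), 1.7203197479248047) 0.000840848
[... 380 characters left out ...]
1761323748559 rect c [618.6799 223.6673] 73.32542419433594 60.40481948852539 11.690328598022461 mean [0.6302 0.2237]
 rack n [-0.2525  0.0209  0.9674] tilt 0.2561132116869775 yaw -0.08277751577071556 5119
 rack board centre [ 0.5536 -0.1931  0.0625] 199.56268310546875 311.6386413574219 0.9700697660446167 place [ 0.5452 -0.2877  0.0644]
 nb 1 1067 ((-1.3174819946289062, 0.16399383544921875), (144.73045349121094, 52.35799789428711), 1.6916024684906006) 0.044668767877156006
 nb 0 1022 ((-0.14614105224609375, 0.19161224365234375), (144.0655517578125, 51.88882827758789), 1.4864938259124756) 0.04431566697868815
 pad 0 ((0.0, 0.0), (0.0, 0.0), 0.0) nan
  return _methods._mean(a, axis=axis, dtype=dtype,
  ret = ret.dtype.type(ret / rcount)
```

```bash
cat >> h.py <<'E'
np.set_printoptions(precision=4,suppress=True)
def down(yaw,tilt=0.,ryaw=0.):
    "tool orientation: yaw about z with roll pi, then tilted as the rack (about rack y)"
    Rk=R.from_euler('z',ryaw)*R.from_euler('y',-tilt)*R.from_euler('z',-ryaw)
    return (Rk*R.from_euler('xyz',[np.pi,0,yaw])).as_matrix()
def go(pos,Rm):
    s=arm.get_state(); R0=rot(s['ee_rot'])
    d=R0.T@(np.array(pos)-s['eef_pos'])*100
    r=np.degrees(R.from_matrix(R0.T@Rm).as_rotvec())
    print('t',round(s['t'],2),'trans cm',d.round(2),'rot deg',r.round(2),'F',s['force'],'w',s['width'])
E
python3 - <<'E'
from h import *
go([.445,.237,.17],down(.62))
E
```

```text
t 1.4 trans cm [34.94 31.15  3.45] rot deg [  0.     0.   -53.62] F [-0.1002 -0.5054  0.3938] w 0.0874081447291043
```

Request:
move_arm:
  rows:
    - {"translation": [35, 31.2, 3.4], "rot": [0, 0, -53.6], "hand": 0}
    - {"translation": [35, 31.2, 3.4], "rot": [0, 0, -53.6], "hand": 0}
    - {"translation": [35, 31.2, 3.4], "rot": [0, 0, -53.6], "hand": 0}
    - {"translation": [35, 31.2, 3.4], "rot": [0, 0, -53.6], "hand": 0}
    - {"translation": [35, 31.2, 3.4], "rot": [0, 0, -53.6], "hand": 0}
    - {"translation": [35, 31.2, 3.4], "rot": [0, 0, -53.6], "hand": 0}
    - {"translation": [35, 31.2, 3.4], "rot": [0, 0, -53.6], "hand": 0}
    - {"translation": [35, 31.2, 3.4], "rot": [0, 0, -53.6], "hand": 0}

```text
t: 2.07
eef_pos: [0.3769, 0.3535, 0.1808]
ee_rot: [-3.141, -0.001, 0.627]
force: [0.5, -0.5, 0.0]
width: 0.0875
gripper_force: 0.0
```

Run:
```python
from h import *
go([.445,.237,.17],down(.62)); print(arm.get_state()['q'])
```

```text
t 2.07 trans cm [-1.32 13.43  1.07] rot deg [-0.02 -0.05  0.4 ] F [ 0.5207 -0.5136  0.0483] w 0.08754312233548224
[ 1.1338  0.115  -0.3687  0.0001 -1.0862  1.064 ]
```

Request:
move_arm:
  rows:
    - {"translation": [-1.3, 13.4, 1.1], "rot": [0, 0, 0.4], "hand": 0}
    - {"translation": [-1.3, 13.4, 1.1], "rot": [0, 0, 0.4], "hand": 0}
    - {"translation": [-1.3, 13.4, 1.1], "rot": [0, 0, 0.4], "hand": 0}
    - {"translation": [-1.3, 13.4, 1.1], "rot": [0, 0, 0.4], "hand": 0}
    - {"translation": [-1.3, 13.4, 1.1], "rot": [0, 0, 0.4], "hand": 0}
    - {"translation": [-1.3, 13.4, 1.1], "rot": [0, 0, 0.4], "hand": 0}

```text
t: 2.57
eef_pos: [0.444, 0.238, 0.1697]
ee_rot: [-3.142, -0.0, 0.611]
force: [-0.3, 0.5, -0.5]
width: 0.0876
gripper_force: 0.0
```

Run:
```python
from h import *
s=arm.get_state(); im,d=arm.grab_frame('wrist'); T,p=camT('wrist',s); save('w1.png',im)
for l in ('brush','spot'):
    for r in arm.pinpoint(l,'wrist')[:2]: X=toW(T,r['point']); print(l,r['p'],X,proj(T,p,X))
C=cloud(T,p,d); m=(d>0)&(np.hypot(C[...,0]-.445,C[...,1]-.237)<.1)&(abs(C[...,2]-.045)<.007)
P=C[m]; print(m.sum(),np.median(P[:,2]),cv2.minAreaRect((P[:,:2]*1000).astype(np.float32)))
go([.445,.237,.03],down(.62)); print(s['eef_pos'])
```

```text
brush 0.95 [ 0.278   0.3112 -0.003 ] (np.float64(165.88460735987974), np.float64(309.92968667708203))
spot 0.83 [0.4773 0.2553 0.0483] (np.float64(334.3690465419646), np.float64(177.53425448777793))
spot 0.73 [0.3127 0.3097 0.0449] (np.float64(165.3920246604343), np.float64(303.58522277263444))
10398 0.046183462442792256 ((445.36614990234375, 236.77621459960938), (139.52932739257812, 50.051944732666016), 34.71602249145508)
t 2.72 trans cm [-0.02  0.3  13.97] rot deg [-0.01 -0.03 -0.36] F [0.0957 0.1233 0.3183] w 0.08792401976147662
[0.444  0.238  0.1697]
```

View pics/w1.png

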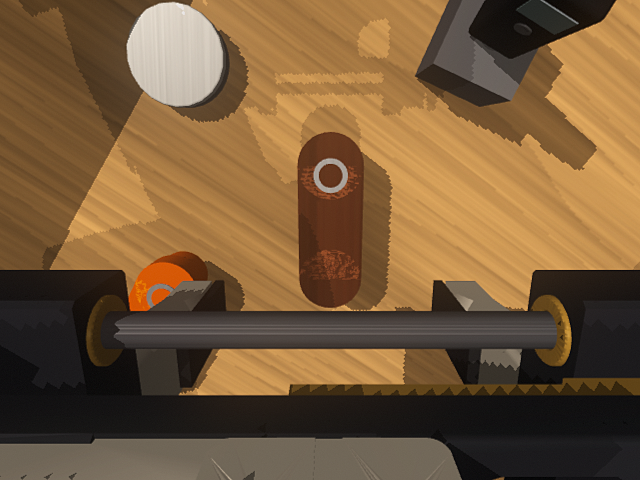

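The wrist view shows the brown brush centred between the fingers, at (331,220) with its ring at (331,176). The orange one lies clear at (165,300), so I'll descend and grip.

Request:
move_arm:
  rows:
    - {"translation": [0.1, 0.3, 4], "rot": [0, 0, 0], "hand": 0}
    - {"translation": [0.1, 0.3, 8], "rot": [0, 0, 0], "hand": 0}
    - {"translation": [0.1, 0.3, 11.5], "rot": [0, 0, 0], "hand": 0}
    - {"translation": [0.1, 0.3, 13.8], "rot": [0, 0, 0], "hand": 0}
    - {"translation": [0.1, 0.3, 13.9], "rot": [0, 0, 0], "hand": 0}
    - {"translation": [0.1, 0.3, 13.9], "rot": [0, 0, 0], "hand": 0.3}
    - {"translation": [0.1, 0.3, 13.9], "rot": [0, 0, 0], "hand": 0.6}
    - {"translation": [0.1, 0.3, 13.9], "rot": [0, 0, 0], "hand": 0.6}
  squeeze: 25

```text
t: 3.38
eef_pos: [0.4471, 0.2383, 0.0325]
ee_rot: [-3.141, -0.003, 0.614]
force: [-0.1, 0.5, 0.1]
width: 0.0735
gripper_force: 0.0
```

Request:
move_arm:
  rows:
    - {"translation": [0, 0, 0], "rot": [0, 0, 0], "hand": 0.6}
    - {"translation": [0, 0, 0], "rot": [0, 0, 0], "hand": 0.6}
    - {"translation": [0, 0, 0], "rot": [0, 0, 0], "hand": 0.6}

```text
t: 3.63
eef_pos: [0.4465, 0.2371, 0.0315]
ee_rot: [-3.141, -0.002, 0.613]
force: [-0.8, 0.8, 1.1]
width: 0.0532
gripper_force: 0.0
```

Request:
move_arm:
  rows:
    - {"translation": [0, 0, 0], "rot": [0, 0, 0], "hand": 0.7}
    - {"translation": [0, 0, 0], "rot": [0, 0, 0], "hand": 0.7}
    - {"translation": [0, 0, 0], "rot": [0, 0, 0], "hand": 0.7}

```text
t: 3.88
eef_pos: [0.4461, 0.2366, 0.0307]
ee_rot: [-3.142, -0.0, 0.613]
force: [0.2, 0.4, -0.6]
width: 0.0332
gripper_force: 0.0
```

Request:
move_arm:
  rows:
    - {"translation": [0, 0, -2], "rot": [0, 0, 0], "hand": 0.7}
    - {"translation": [0, 0, -6], "rot": [0, 0, 0], "hand": 0.7}
    - {"translation": [0, 0, -10], "rot": [0, 0, 0], "hand": 0.7}
    - {"translation": [0, 0, -14], "rot": [0, 0, 0], "hand": 0.7}
    - {"translation": [0, 0, -14], "rot": [0, 0, 0], "hand": 0.7}

```text
t: 4.3
eef_pos: [0.4497, 0.2393, 0.1787]
ee_rot: [-3.141, -0.012, 0.614]
force: [1.5, 1.0, 0.9]
width: 0.0264
gripper_force: 0.0
```

Run:
```python
from h import *
s=arm.get_state();print(s['eef_pos'],s['ee_rot'],s['gripper_force'])
pl=np.array([.5455,-.2873,.0635]); D=down(-.066,.26,-.066); n=-D[:,2]
go(pl+n*(.031+.13),D)
```

```text
[0.4497 0.2393 0.1787] [-3.1411 -0.0122  0.6141] 0.0
t 4.3 trans cm [-25.69  45.95  -4.37] rot deg [-5.33 13.65 38.7 ] F [1.5451 1.0245 0.8808] w 0.026385188837084936
```

Run:
```python
from h import *
s=arm.get_state(); im,d=arm.grab_frame('wrist'); T,p=camT('wrist',s); save('w2.png',im)
for l in ('brush','spot'):
    for r in arm.pinpoint(l,'wrist')[:2]: X=toW(T,r['point']); print(l,r['p'],X,proj(T,p,X))
print(arm.get_state())
```

```text
brush 0.72 [ 0.4433  0.2407 -0.0051] (np.float64(322.75071312711054), np.float64(218.11617301200215))
spot 0.73 [0.4789 0.2577 0.0472] (np.float64(330.1662788925663), np.float64(181.7339891592214))
{'t': 4.45, 'q': array([ 0.8773,  0.1033, -0.4065, -0.0005, -1.0599,  1.3062]), 'qd': array([ 0.0004,  0.0275, -0.0279, -0.0028,  0.0054, -0.0032]), 'joint_efforts': array([  0.0417, -37.7166,  28.7339,   6.7588,   0.0659,  -0.0004]), 'eef_pos': array([0.4459, 0.2367, 0.1708]), 'ee_rot': array([-3.1409, -0.001 ,  0.6124]), 'force': array([ 0.0667,  0.1198, -0.9489]), 'moment': array([-0.1713, -0.0126,  0.0309]), 'gripper_force': 0.0, 'width': 0.026179466221413487}
```

View pics/w2.png

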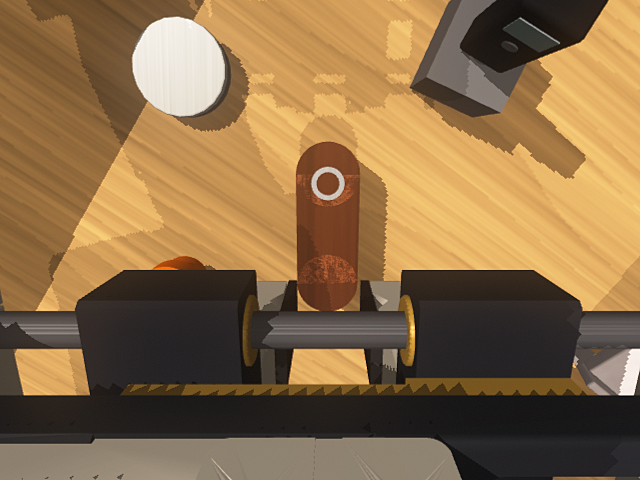

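The brush is still on the table at (328,225), unmoved; the fingers closed without holding it. I'll measure from the depth where the fingertips really are relative to the TCP.

Run:
```python
from h import *
s=arm.get_state(); im,d=arm.grab_frame('wrist'); p=arm.camera_params('wrist'); T=np.array(p['tool_from_camera'])
C=cloud(T,p,d)
for v in (275,282,285,290,300,320,350,380):
    print(v,[(u,C[v,u].round(3).tolist(),im[v,u].tolist()) for u in (270,285,292,328,366,385)])
m=(d>0)&(C[...,2]<.05)
P=C[m]; print('near pts max z',P[:,2].max(), np.percentile(P[:,2],[50,90,99]))
k=m&(abs(C[...,0])<.012)&(abs(C[...,1])<.05); Q=C[k]; print(len(Q), Q.min(0),Q.max(0))
```

```text
275 [(270, [-0.058, -0.054, 0.17], [208, 154, 87]), (285, [-0.058, -0.04, 0.17], [219, 164, 93]), (292, [-0.058, -0.033, 0.17], [205, 151, 86]), (328, [-0.041, 0.0, 0.125], [115, 60, 35]), (366, [-0.058, 0.035, 0.17], [139, 99, 57]), (385, [-0.058, 0.053, 0.169], [174, 126, 71])]
282 [(270, [0.011, -0.023, -0.03], [144, 129, 111]), (285, [0.011, -0.017, -0.03], [141, 129, 113]), (292, [0.009, -0.015, -0.025], [41, 28, 19]), (328, [-0.048, 0.0, 0.125], [119, 64, 37]), (366, [0.009, 0.016, -0.025], [44, 32, 25]), (385, [0.011, 0.023, -0.029], [144, 130, 111])]
285 [(270, [0.011, -0.023, -0.032], [143, 128, 108]), (285, [0.011, -0.017, -0.032], [136, 122, 104]), (292, [0.009, -0.015, -0.028], [45, 33, 25]), (328, [-0.05, 0.0, 0.124], [101, 55, 31]), (366, [0.01, 0.015, -0.029], [45, 32, 25]), (385, [0.011, 0.023, -0.033], [143, 128, 109])]
290 [(270, [0.011, -0.022, -0.037], [142, 128, 108]), (285, [0.01, -0.017, -0.036], [67, 56, 45]), (292, [0.01, -0.014, -0.035], [41, 30, 22]), (328, [-0.054, 0.0, 0.123], [121, 65, 38]), (366, [0.009, 0.015, -0.034], [43, 31, 24]), (385, [0.01, 0.022
[... 563 characters left out ...]
4], [86, 78, 75])]
350 [(270, [0.008, -0.017, -0.078], [75, 68, 57]), (285, [0.004, -0.013, -0.07], [35, 29, 22]), (292, [-0.007, -0.013, -0.052], [27, 19, 16]), (328, [-0.135, 0.0, 0.169], [230, 174, 99]), (366, [-0.005, 0.013, -0.055], [32, 24, 17]), (385, [0.006, 0.017, -0.074], [144, 131, 111])]
380 [(270, [0.0, -0.017, -0.08], [74, 66, 55]), (285, [-0.007, -0.014, -0.069], [33, 26, 18]), (292, [-0.169, -0.036, 0.17], [212, 157, 91]), (328, [-0.169, 0.0, 0.17], [229, 177, 100]), (366, [-0.168, 0.038, 0.169], [237, 187, 108]), (385, [-0.003, 0.017, -0.075], [73, 66, 55])]
near pts max z 0.049957712534673765 [-0.1142 -0.0998  0.0311]
4663 [-0.0102 -0.0284 -0.1144] [ 0.012   0.0473 -0.0223]
```

Depth shows the finger ends at tool z ≈ -0.025, not the stated +0.014. This matches the miss: with the TCP at z 0.031 the tips were about 0.056 up, above the 0.045 back. The table (0.170) agrees with the reported TCP height, so only the TCP-to-fingertip offset is wrong, and I'll use tips at -25 mm and grasp point at -44 mm. I'll open and descend in stages, watching the force.

Request:
move_arm:
  rows:
    - {"translation": [0, 0, 0], "rot": [0, 0, 0], "hand": 0}
    - {"translation": [0, 0, 0], "rot": [0, 0, 0], "hand": 0}
    - {"translation": [0, 0, 0], "rot": [0, 0, 0], "hand": 0}
    - {"translation": [0, 0, 3.5], "rot": [0, 0, 0], "hand": 0}
    - {"translation": [0, 0, 7], "rot": [0, 0, 0], "hand": 0}
    - {"translation": [0, 0, 9.5], "rot": [0, 0, 0], "hand": 0}
    - {"translation": [0, 0, 10.5], "rot": [0, 0, 0], "hand": 0}
    - {"translation": [0, 0, 10.5], "rot": [0, 0, 0], "hand": 0}

```text
t: 5.17
eef_pos: [0.4448, 0.2352, 0.063]
ee_rot: [3.14, 0.006, 0.613]
force: [0.2, 0.1, -0.4]
width: 0.0741
gripper_force: 0.0
```

Run:
```python
from h import *
im,d=arm.grab_frame('scene'); T,p=camT('scene'); s=arm.get_state(); print(s['eef_pos'],s['width'],s['force'])
X=s['eef_pos']; x,y=map(int,proj(T,p,X)); print(x,y)
c=im[y-90:y+60,x-100:x+100]; 
for zz in (-.025,.014):
  for sg in (1,-1):
    w=X+rot(s['ee_rot'])@np.array([0,sg*.05,zz]); print(zz,sg,np.subtract(proj(T,p,w),(x-100,y-90))*4)
save('s3.png',cv2.resize(c,None,fx=4,fy=4,interpolation=cv2.INTER_CUBIC))
```

```text
[0.4459 0.2362 0.0649] 0.0778486974002724 [ 0.3641 -0.0348 -0.151 ]
411 212
-0.025 1 [315.0762 353.4203]
-0.025 -1 [499.0495 292.5998]
0.014 1 [309.7986 413.275 ]
0.014 -1 [489.311 352.44 ]
```

View pics/s3.png

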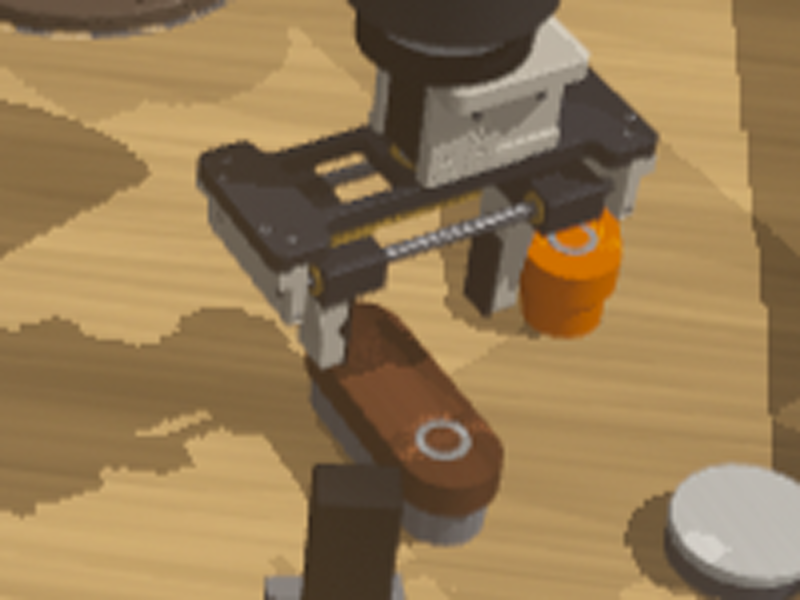

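The scene crop shows the fingertips at about (322,366) and (490,312). That is close to the projection for -25 mm (y 353/293) and far from the one for +14 mm (y 413/352), so the true offset is about -23 mm. Next is the full descent.

Request:
move_arm:
  rows:
    - {"translation": [0, 0, 3], "rot": [0, 0, 0], "hand": 0}
    - {"translation": [0, 0, 5.5], "rot": [0, 0, 0], "hand": 0}
    - {"translation": [0, 0, 7.1], "rot": [0, 0, 0], "hand": 0}
    - {"translation": [0, 0, 7.1], "rot": [0, 0, 0], "hand": 0}
    - {"translation": [0, 0, 7.1], "rot": [0, 0, 0], "hand": 0}
    - {"translation": [0, 0, 7.1], "rot": [0, 0, 0], "hand": 0.7}
    - {"translation": [0, 0, 7.1], "rot": [0, 0, 0], "hand": 0.7}
    - {"translation": [0, 0, 7.1], "rot": [0, 0, 0], "hand": 0.7}

```text
t: 5.88
eef_pos: [0.4469, 0.2376, -0.0039]
ee_rot: [-3.141, -0.003, 0.613]
force: [0.5, -0.8, 0.4]
width: 0.073
gripper_force: 0.0
```

Request:
move_arm:
  rows:
    - {"translation": [0, 0, 0], "rot": [0, 0, 0], "hand": 0.7}
    - {"translation": [0, 0, 0], "rot": [0, 0, 0], "hand": 0.7}
    - {"translation": [0, 0, 0], "rot": [0, 0, 0], "hand": 0.7}
    - {"translation": [0, 0, 0], "rot": [0, 0, 0], "hand": 0.7}

```text
t: 6.22
eef_pos: [0.4462, 0.2369, -0.0052]
ee_rot: [-3.141, -0.0, 0.613]
force: [-1.7, -0.7, 4.7]
width: 0.05
gripper_force: 25.0
```

Gripped: opening 50 mm, 25 N. Now lift and check.

Request:
move_arm:
  rows:
    - {"translation": [0, 0, -2], "rot": [0, 0, 0], "hand": 0.7}
    - {"translation": [0, 0, -6], "rot": [0, 0, 0], "hand": 0.7}
    - {"translation": [0, 0, -10], "rot": [0, 0, 0], "hand": 0.7}
    - {"translation": [0, 0, -14], "rot": [0, 0, 0], "hand": 0.7}
    - {"translation": [0, 0, -18], "rot": [0, 0, 0], "hand": 0.7}
  squeeze: 30

```text
t: 6.63
eef_pos: [0.4454, 0.236, 0.1761]
ee_rot: [-3.142, 0.001, 0.613]
force: [2.4, 1.8, -2.6]
width: 0.0502
gripper_force: 30.0
```

Run:
```python
from h import *
s=arm.get_state();print(s['eef_pos'],s['ee_rot'],s['gripper_force'],s['width'],s['force'])
pl=np.array([.545,-.2873,.0637]); D=down(-.066,.26,-.066); n=-D[:,2]
go(pl+n*(-.0055+.12)+D[:,0]*.001,D)
```

```text
[0.4454 0.236  0.1761] [-3.1416  0.0012  0.6126] 29.994964599609375 0.050194787507393666 [ 2.4213  1.7822 -2.6112]
t 6.63 trans cm [-24.15  46.76   0.18] rot deg [-5.03 14.38 38.66] F [ 2.4213  1.7822 -2.6112] w 0.050194787507393666
```

Request:
move_arm:
  rows:
    - {"translation": [-2, 3.5, -0.5], "rot": [0, 0, 3], "hand": 0.7}
    - {"translation": [-3.8, 7.3, -1], "rot": [-0.5, 1.5, 7], "hand": 0.7}
    - {"translation": [-5.7, 11, -1], "rot": [-1, 3, 11], "hand": 0.7}
    - {"translation": [-7.6, 14.7, -1], "rot": [-1.6, 4.6, 15], "hand": 0.7}
    - {"translation": [-9.5, 18.4, -1], "rot": [-2.2, 6.2, 19], "hand": 0.7}
    - {"translation": [-11.4, 22.1, -1], "rot": [-2.8, 8, 22.5], "hand": 0.7}
    - {"translation": [-13.3, 25.8, -1], "rot": [-3.4, 9.6, 26], "hand": 0.7}
    - {"translation": [-15.2, 29.5, -1], "rot": [-3.9, 11, 29.5], "hand": 0.7}

```text
t: 7.3
eef_pos: [0.4903, -0.0939, 0.1844]
ee_rot: [3.125, -0.202, 0.095]
force: [0.9, 0.4, -2.0]
width: 0.05
gripper_force: 30.0
```

Run:
```python
from h import *
s=arm.get_state();print(s['eef_pos'],s['ee_rot'],s['gripper_force'],s['width'],s['force'],s['q'])
pl=np.array([.545,-.2873,.0637]); D=down(-.066,.26,-.066); n=-D[:,2]
go(pl+n*(-.0055+.12)+D[:,0]*.001,D)
```

```text
[ 0.4903 -0.0939  0.1844] [ 3.1249 -0.202   0.095 ] 29.994170665740967 0.050008467821265355 [ 0.8763  0.3561 -2.0303] [ 0.245  -0.0531 -0.5811  0.0621 -0.8464  1.3825]
t 7.3 trans cm [ 0.59 19.3   1.44] rot deg [-1.16  3.24  9.01] F [ 0.8763  0.3561 -2.0303] w 0.050008467821265355
```

Request:
move_arm:
  rows:
    - {"translation": [0.1, 4, 0.2], "rot": [-0.3, 0.8, 2.2], "hand": 0.7}
    - {"translation": [0.2, 8, 0.4], "rot": [-0.5, 1.6, 4.5], "hand": 0.7}
    - {"translation": [0.3, 12, 0.7], "rot": [-0.8, 2.4, 6.8], "hand": 0.7}
    - {"translation": [0.5, 16, 1], "rot": [-1.1, 3.2, 9], "hand": 0.7}
    - {"translation": [0.6, 18.6, 1.3], "rot": [-1.2, 3.2, 9], "hand": 0.7}
    - {"translation": [0.6, 19.3, 1.4], "rot": [-1.2, 3.2, 9], "hand": 0.7}
    - {"translation": [0.6, 19.3, 1.4], "rot": [-1.2, 3.2, 9], "hand": 0.7}

```text
t: 7.88
eef_pos: [0.5173, -0.2852, 0.1737]
ee_rot: [3.141, -0.255, -0.066]
force: [-0.2, 0.9, -1.7]
width: 0.0497
gripper_force: 30.0
```

```bash
cat > ck.py <<'E'
from h import *
# brush tops in rack frame, from top camera depth
def look(n='top',o=np.array([.5515,-.1925,.0617]),name=None):
    im,d=arm.grab_frame(n); T,p=camT(n); C=cloud(T,p,d)
    if name: save(name,im)
    D=down(-.066,.26,-.066); L=(C-o)@np.stack([D[:,0],-D[:,1],-D[:,2]],1); return im,d,L
E
python3 - <<'E'
from ck import *
s=arm.get_state(); im,d=arm.grab_frame('wrist'); T,p=camT('wrist',s); save('w4.png',im)
C=cloud(T,p,d); D=down(-.066,.26,-.066); A=np.stack([D[:,0],-D[:,1],-D[:,2]],1); o=np.array([.5515,-.1925,.0617])
L=(C-o)@A; 
m=(d>0)&(abs(L[...,2]-.045)<.004)&(abs(L[...,1])<.13); 
for c in (.095,0):
    k=m&(abs(L[...,1]-c)<.035); print('nb',c,k.sum(),cv2.minAreaRect((L[k][:,:2]*1000).astype(np.float32)),np.median(L[k][:,2]))
k=(d>0)&(abs(L[...,2])<.004)&(im.sum(-1)<150)&(abs(L[...,1]+.095)<.04); print('pad',k.sum(),cv2.minAreaRect((L[k][:,:2]*1000).astype(np.float32)),np.median(L[k][:,2]))
k=(d>0)&(abs(L[...,2])<.004)&(im.min(-1)>120); print('board h',np.median(L[k][:,2]),np.percentile(L[k][:,1],[.2,99.8]),np.percentile(L[k][:,0],[.2,99.8]))
# held brush in tool frame
Tt=np.array(p['tool_from_camera']); Q=cloud(Tt,p,d); k=(d>0)&(abs(Q[...,2]+.05)<.006)&(abs(Q[...,0])<.09)&(abs(Q[...,1])<.03)&(im[...,0]>im[...,2].astype(int)+20)
print('held top z',np.median(Q[k][:,2]),'x max',np.percentile(Q[k][:,0],99.5),'y',np.percentile(Q[k][:,1],[.5,99.5]))
pl=np.array([.545,-.2873,.0637]); n=-D[:,2]
go(pl+n*(-.0055)+D[:,0]*.001,D)
E
```

```text
nb 0.095 10694 ((15.801361083984375, 94.65686798095703), (51.92022705078125, 114.42630004882812), 89.47795867919922) 0.04497467636105504
nb 0 11045 ((16.137462615966797, -0.0392608642578125), (113.67693328857422, 51.09362030029297), 0.6155129671096802) 0.04502711954416164
pad 3 ((72.73544311523438, -62.74762725830078), (19.825834274291992, 0.02912706881761551), 0.2028476446866989) 0.001745034035364571
board h 7.71458101605682e-05 [-0.1546  0.1364] [-0.0364  0.0982]
held top z -0.05124406026438337 x max 0.06873119640458125 y [-0.0244  0.025 ]
t 7.93 trans cm [ 0.01  0.14 11.92] rot deg [0.02 0.25 0.02] F [ 0.012   0.2265 -1.9842] w 0.049921375996106555
```

View pics/w4.png

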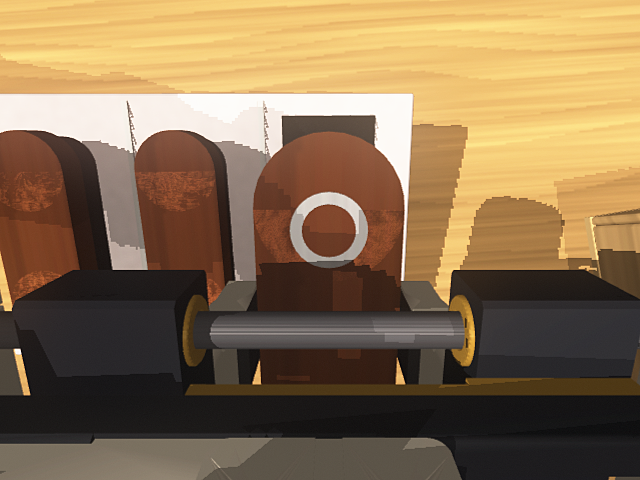

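The picture shows the held brush at (328,210) directly above the black pad, and the two neighbours to its left, square in the row. Now lower it.

Request:
move_arm:
  rows:
    - {"translation": [0.2, 0.1, 3], "rot": [0, 0.2, 0], "hand": 0.7}
    - {"translation": [0.2, 0.1, 6.5], "rot": [0, 0.2, 0], "hand": 0.7}
    - {"translation": [0.2, 0.1, 9.5], "rot": [0, 0.2, 0], "hand": 0.7}
    - {"translation": [0.2, 0.1, 10.8], "rot": [0, 0.2, 0], "hand": 0.7}
    - {"translation": [0.2, 0.1, 11.4], "rot": [0, 0.2, 0], "hand": 0.7}
    - {"translation": [0.2, 0.1, 11.4], "rot": [0, 0.2, 0], "hand": 0.7}
    - {"translation": [0.2, 0.1, 11.4], "rot": [0, 0.2, 0], "hand": 0.7}

```text
t: 8.52
eef_pos: [0.5495, -0.2858, 0.0662]
ee_rot: [3.14, -0.262, -0.062]
force: [-1.3, 0.3, -0.9]
width: 0.0499
gripper_force: 30.0
```

Run:
```python
from h import *
D=down(-.066,.26,-.066); n=-D[:,2]; pl=np.array([.547,-.2874,.0641])
go(pl+n*(-.0062)+D[:,0]*.0013,D)
```

```text
t 8.52 trans cm [-0.16  0.18  0.76] rot deg [ 0.02 -0.12  0.24] F [-1.342   0.2859 -0.8896] w 0.04986540372970307
```

Request:
move_arm:
  rows:
    - {"translation": [0, 0, 0], "rot": [0, 0, 0], "hand": 0.7}
    - {"translation": [0, 0, 0], "rot": [0, 0, 0], "hand": 0.7}
    - {"translation": [0, 0, 0], "rot": [0, 0, 0], "hand": 0.7}

```text
t: 8.77
eef_pos: [0.5497, -0.2865, 0.0669]
ee_rot: [3.14, -0.264, -0.063]
force: [-0.2, -0.2, -3.1]
width: 0.05
gripper_force: 30.0
```

Run:
```python
from h import *
D=down(-.066,.26,-.066); n=-D[:,2]; pl=np.array([.547,-.2874,.0641])
go(pl+n*(-.0062)+D[:,0]*.0013,D)
```

```text
t 8.77 trans cm [-0.2   0.11  0.83] rot deg [ 0.04 -0.22  0.18] F [-0.166  -0.1801 -3.0992] w 0.05001559972561416
```

Request:
move_arm:
  rows:
    - {"translation": [-0.2, 0.1, 0.3], "rot": [0, -0.2, 0.2], "hand": 0.7}
    - {"translation": [-0.2, 0.1, 0.6], "rot": [0, -0.2, 0.2], "hand": 0.7}
    - {"translation": [-0.2, 0.1, 0.8], "rot": [0, -0.2, 0.2], "hand": 0.7}
    - {"translation": [-0.2, 0.1, 0.9], "rot": [0, -0.2, 0.2], "hand": 0.7}
    - {"translation": [-0.2, 0.1, 0.9], "rot": [0, -0.2, 0.2], "hand": 0.7}
    - {"translation": [-0.2, 0.1, 0.9], "rot": [0, -0.2, 0.2], "hand": 0.7}

```text
t: 9.27
eef_pos: [0.5489, -0.2876, 0.0583]
ee_rot: [3.141, -0.259, -0.067]
force: [-12.4, 6.2, 21.7]
width: 0.0497
gripper_force: 30.0
```

Run:
```python
from h import *
D=down(-.066,.26,-.066); n=-D[:,2]; pl=np.array([.547,-.2874,.0641])
go(pl+n*(-.0062)+D[:,0]*.0013,D)
```

```text
t 9.27 trans cm [ 0.09 -0.01  0.01] rot deg [ 0.04  0.07 -0.03] F [-12.4217   6.1665  21.6647] w 0.04974144122425779
```

Request:
move_arm:
  rows:
    - {"translation": [0, 0, -0.05], "rot": [0, 0, 0], "hand": 0.7}
    - {"translation": [0, 0, -0.05], "rot": [0, 0, 0], "hand": 0.25}
    - {"translation": [0, 0, -0.05], "rot": [0, 0, 0], "hand": 0.25}
    - {"translation": [0, 0, -0.05], "rot": [0, 0, 0], "hand": 0.25}
    - {"translation": [0, 0, -0.05], "rot": [0, 0, 0], "hand": 0.25}
    - {"translation": [0, 0, -0.05], "rot": [0, 0, 0], "hand": 0.25}

```text
t: 9.77
eef_pos: [0.5494, -0.2875, 0.0565]
ee_rot: [3.141, -0.258, -0.067]
force: [0.5, 0.3, -0.9]
width: 0.0651
gripper_force: 0.0
```

Request:
move_arm:
  rows:
    - {"translation": [0, 0, -1], "rot": [0, 0, 0], "hand": 0.25}
    - {"translation": [0, 0, -3], "rot": [0, 0, 0], "hand": 0.25}
    - {"translation": [0, 0, -7], "rot": [0, 0, 0], "hand": 0.25}
    - {"translation": [0, 0, -11], "rot": [0, 0, 0], "hand": 0.25}
    - {"translation": [0, 0, -15], "rot": [0, 0, 0], "hand": 0}
    - {"translation": [0, 0, -18], "rot": [0, 0, 0], "hand": 0}
    - {"translation": [0, 0, -18], "rot": [0, 0, 0], "hand": 0}

```text
t: 10.35
eef_pos: [0.5053, -0.2858, 0.2396]
ee_rot: [3.137, -0.269, -0.065]
force: [1.2, 0.4, 1.0]
width: 0.0801
gripper_force: 0.0
```

Run:
```python
from ck import *
s=arm.get_state(); im,d=arm.grab_frame('wrist'); T,p=camT('wrist',s); save('w5.png',im); print(s['eef_pos'],s['width'],s['force'])
C=cloud(T,p,d); D=down(-.066,.26,-.066); A=np.stack([D[:,0],-D[:,1],-D[:,2]],1); o=np.array([.5515,-.1925,.0617])
L=(C-o)@A
for c in (.095,0,-.095):
    k=(d>0)&(abs(L[...,2]-.046)<.005)&(abs(L[...,1]-c)<.04); print(c,k.sum(),cv2.minAreaRect((L[k][:,:2]*1000).astype(np.float32)),np.median(L[k][:,2]),np.linalg.lstsq(np.c_[L[k][:,:2],np.ones(k.sum())],L[k][:,2],rcond=None)[0])
for r in arm.pinpoint('spot','wrist')[:2]: X=toW(T,r['point']); print(r['p'],X,(X-o)@A,proj(T,p,X))
g=cv2.cvtColor(im,cv2.COLOR_RGB2HSV); k=(d>0)&(abs(L[...,2]-.047)<.006)&(abs(L[...,1]+.095)<.03)&(g[...,1]<60)
print('ring',k.sum(),L[k].mean(0),cv2.minEnclosingCircle((L[k][:,:2]*1000).astype(np.float32)),C[k].mean(0))
go([.618,.224,.30],down(.117-np.pi/2))
```

```text
[ 0.5053 -0.2858  0.2396] 0.08013836990518841 [1.2208 0.3564 1.0294]
0.095 7938 ((20.074939727783203, 94.79051208496094), (105.95247650146484, 51.86511993408203), 0.3180078864097595) 0.044980152997386745 [0.0001 0.006  0.0444]
0 8583 ((5.738330841064453, -0.40310096740722656), (134.78427124023438, 50.87066650390625), 0.830475389957428) 0.04506641286058388 [-0.0001  0.0036  0.0451]
-0.095 9582 ((2.5681838989257812, -95.4830093383789), (50.051883697509766, 139.78916931152344), 89.7676010131836) 0.04711948915732187 [ 0.002  -0.0006  0.0471]
0.56 [ 0.5725 -0.2914  0.1201] [ 0.0416 -0.0973  0.0493] (np.float64(328.75179692302146), np.float64(181.7025735429765))
ring 423 [ 0.0405 -0.0956  0.0476] ((-4.829639434814453, -100.85818481445312), 58.401573181152344) [ 0.572  -0.2896  0.1181]
t 10.45 trans cm [  9.46 -51.49  -4.41] rot deg [-10.38 -12.56  78.99] F [-0.0858  0.8756 -0.6312] w 0.0855430731699521
```

View pics/w5.png

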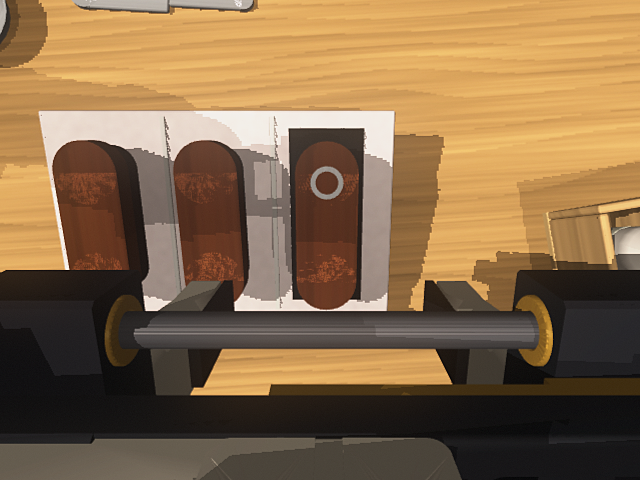

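The brush stands square in the row at (327,225), on the pad, with its ring uphill at (327,182). It is aligned with both neighbours to about 1 mm. On to the meter.

Request:
move_arm:
  rows:
    - {"translation": [9.5, -51.5, -2], "rot": [-10.4, -12.6, 79], "hand": 0}
    - {"translation": [9.5, -51.5, -2], "rot": [-10.4, -12.6, 79], "hand": 0}
    - {"translation": [9.5, -51.5, -2], "rot": [-10.4, -12.6, 79], "hand": 0}
    - {"translation": [9.5, -51.5, -2], "rot": [-10.4, -12.6, 79], "hand": 0}
    - {"translation": [9.5, -51.5, -2], "rot": [-10.4, -12.6, 79], "hand": 0}
    - {"translation": [9.5, -51.5, -2], "rot": [-10.4, -12.6, 79], "hand": 0}
    - {"translation": [9.5, -51.5, -2], "rot": [-10.4, -12.6, 79], "hand": 0}
    - {"translation": [9.5, -51.5, -2], "rot": [-10.4, -12.6, 79], "hand": 0}

```text
t: 11.12
eef_pos: [0.5678, -0.0123, 0.2527]
ee_rot: [-3.101, -0.097, -0.901]
force: [1.6, -1.4, 0.4]
width: 0.0876
gripper_force: 0.0
```

Run:
```python
from h import *
print(arm.get_state()['eef_pos'],arm.get_state()['q']); go([.618,.224,.25],down(.117-np.pi/2))
```

```text
[ 0.5678 -0.0123  0.2527] [ 0.3829  0.0925 -0.2675  0.0892 -1.1454  0.2548]
t 11.12 trans cm [-15.36 -18.64  -0.46] rot deg [-3.82 -4.76 31.76] F [ 1.575  -1.3831  0.4293] w 0.0875654518263792
```

Request:
move_arm:
  rows:
    - {"translation": [-15.4, -18.6, -0.5], "rot": [-3.8, -4.8, 31.8], "hand": 0}
    - {"translation": [-15.4, -18.6, -0.5], "rot": [-3.8, -4.8, 31.8], "hand": 0}
    - {"translation": [-15.4, -18.6, -0.5], "rot": [-3.8, -4.8, 31.8], "hand": 0}
    - {"translation": [-15.4, -18.6, -0.5], "rot": [-3.8, -4.8, 31.8], "hand": 0}
    - {"translation": [-15.4, -18.6, -0.5], "rot": [-3.8, -4.8, 31.8], "hand": 0}
    - {"translation": [-15.4, -18.6, -0.5], "rot": [-3.8, -4.8, 31.8], "hand": 0}
    - {"translation": [-15.4, -18.6, -0.5], "rot": [-3.8, -4.8, 31.8], "hand": 0}
    - {"translation": [-15.4, -18.6, -0.5], "rot": [-3.8, -4.8, 31.8], "hand": 0}

```text
t: 11.78
eef_pos: [0.6163, 0.2244, 0.2488]
ee_rot: [3.141, -0.001, -1.446]
force: [-0.5, -0.9, 0.1]
width: 0.0874
gripper_force: 0.0
```

Run:
```python
from h import *
s=arm.get_state(); im,d=arm.grab_frame('wrist'); T,p=camT('wrist',s); save('w6.png',im); print(s['eef_pos'],s['ee_rot'],s['width'])
C=cloud(T,p,d)
for h,l in ((.155,'meter'),(.06,'dock')):
    k=(d>0)&(abs(C[...,2]-h)<.006)&(np.hypot(C[...,0]-.617,C[...,1]-.224)<.06); print(l,k.sum(),np.median(C[k][:,2]),cv2.minAreaRect((C[k][:,:2]*1000).astype(np.float32)))
for r in arm.pinpoint('meter','wrist')[:2]: print(r['p'],toW(T,r['point']))
go([.618,.224,.08],down(.117-np.pi/2))
```

```text
[0.6163 0.2244 0.2488] [ 3.1409 -0.001  -1.4462] 0.08739274747291671
meter 1657 0.1558748182036392 ((618.228759765625, 224.0085906982422), (23.66705894470215, 36.36859893798828), 6.647651195526123)
dock 3202 0.06108096406714686 ((618.4332275390625, 224.1399688720703), (70.15746307373047, 60.379798889160156), 11.664971351623535)
0.6 [0.6174 0.2237 0.0606]
t 11.88 trans cm [-0.15 -0.17 17.03] rot deg [-0.05 -0.02  0.32] F [-0.2457 -0.2455 -0.819 ] w 0.08746475549161957
```

View pics/w6.png

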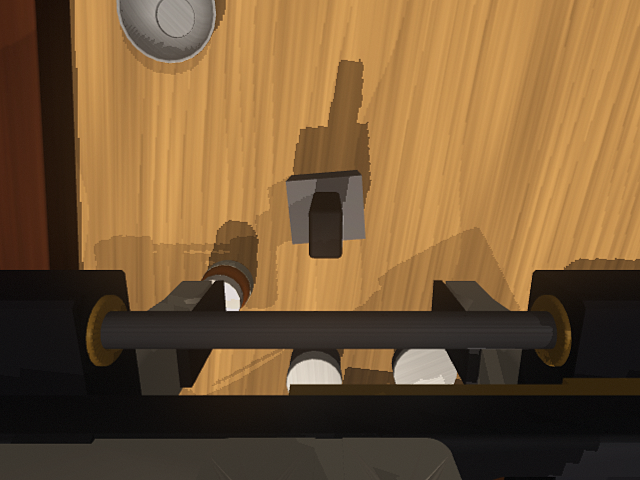

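The meter (326,225) stands in its dock, square between the jaws. I'll descend and grip across its 24 mm thickness.

Request:
move_arm:
  rows:
    - {"translation": [-0.1, -0.2, 4], "rot": [0, 0, 0.4], "hand": 0}
    - {"translation": [-0.1, -0.2, 8], "rot": [0, 0, 0.4], "hand": 0}
    - {"translation": [-0.1, -0.2, 12], "rot": [0, 0, 0.4], "hand": 0}
    - {"translation": [-0.1, -0.2, 15], "rot": [0, 0, 0.4], "hand": 0}
    - {"translation": [-0.1, -0.2, 16.6], "rot": [0, 0, 0.4], "hand": 0}
    - {"translation": [-0.1, -0.2, 16.6], "rot": [0, 0, 0.4], "hand": 0}
    - {"translation": [-0.1, -0.2, 16.6], "rot": [0, 0, 0.4], "hand": 0}
    - {"translation": [-0.1, -0.2, 16.6], "rot": [0, 0, 0.4], "hand": 0}

```text
t: 12.55
eef_pos: [0.6203, 0.2239, 0.0876]
ee_rot: [-3.136, 0.001, -1.456]
force: [0.7, -0.7, 0.4]
width: 0.0878
gripper_force: 0.0
```

Run:
```python
from h import *
s=arm.get_state(); print(s['eef_pos'],s['ee_rot'])
go([.618,.224,.083],down(.116-np.pi/2))
```

```text
[0.6203 0.2239 0.0876] [-3.1361  0.0015 -1.456 ]
t 12.55 trans cm [-0.03  0.23  0.45] rot deg [-0.32  0.09 -0.07] F [ 0.6945 -0.698   0.3841] w 0.08781143365228489
```

Request:
move_arm:
  rows:
    - {"translation": [0, 0, 0.3], "rot": [0, 0, 0], "hand": 0.45}
    - {"translation": [0, 0, 0.3], "rot": [0, 0, 0], "hand": 0.45}
    - {"translation": [0, 0, 0.3], "rot": [0, 0, 0], "hand": 0.45}
    - {"translation": [0, 0, 0.3], "rot": [0, 0, 0], "hand": 0.45}
    - {"translation": [0, 0, 0.3], "rot": [0, 0, 0], "hand": 0.45}
  squeeze: 25

```text
t: 12.97
eef_pos: [0.6194, 0.2243, 0.0832]
ee_rot: [-3.138, 0.001, -1.456]
force: [0.0, 0.8, -0.6]
width: 0.06
gripper_force: 0.0
```

Run:
```python
from h import *
s=arm.get_state(); print(s['eef_pos'],s['ee_rot'])
go([.618,.224,.083],down(.116-np.pi/2))
```

```text
[0.6194 0.2243 0.0832] [-3.1377  0.0013 -1.4555]
t 12.97 trans cm [0.02 0.14 0.02] rot deg [-0.22  0.07 -0.04] F [ 0.0412  0.7782 -0.5667] w 0.0599947676598014
```

Request:
move_arm:
  rows:
    - {"translation": [0, 0.1, 0], "rot": [-0.2, 0, 0], "hand": 0.45}
    - {"translation": [0, 0.1, 0], "rot": [-0.2, 0, 0], "hand": 0.85}
    - {"translation": [0, 0.1, 0], "rot": [-0.2, 0, 0], "hand": 0.85}
    - {"translation": [0, 0.1, 0], "rot": [-0.2, 0, 0], "hand": 0.85}
    - {"translation": [0, 0.1, 0], "rot": [-0.2, 0, 0], "hand": 0.85}
    - {"translation": [0, 0.1, 0], "rot": [-0.2, 0, 0], "hand": 0.85}
    - {"translation": [0, 0.1, 0], "rot": [-0.2, 0, 0], "hand": 0.85}
    - {"translation": [0, 0.1, 0], "rot": [-0.2, 0, 0], "hand": 0.85}
  squeeze: 30

```text
t: 13.63
eef_pos: [0.6182, 0.2241, 0.0826]
ee_rot: [3.141, 0.001, -1.456]
force: [-0.2, 0.0, -1.0]
width: 0.024
gripper_force: 30.0
```

Run:
```python
from h import *
s=arm.get_state(); print(s)
```

```text
{'t': 13.6333, 'q': array([ 0.6431,  0.4251, -0.1808, -0.0011, -0.9647, -0.5273]), 'qd': array([-0.0009, -0.0007,  0.0018,  0.0009, -0.    , -0.0012]), 'joint_efforts': array([  0.0131, -59.8648,  25.6761,   6.1547,  -0.0805,  -0.0005]), 'eef_pos': array([0.6182, 0.2241, 0.0826]), 'ee_rot': array([ 3.1413,  0.0009, -1.4557]), 'force': array([-0.2066,  0.0294, -0.993 ]), 'moment': array([ 0.0961, -0.0843,  0.0213]), 'gripper_force': 29.983681440353394, 'width': 0.024009569540598033}
```

Gripped: 24 mm opening at 30 N. The tip lies at tool z = +70.6 mm. Lift straight out.

Request:
move_arm:
  rows:
    - {"translation": [0, 0, -1.5], "rot": [0, 0, 0], "hand": 0.85}
    - {"translation": [0, 0, -4], "rot": [0, 0, 0], "hand": 0.85}
    - {"translation": [0, 0, -7], "rot": [0, 0, 0], "hand": 0.85}
    - {"translation": [0, 0, -10], "rot": [0, 0, 0], "hand": 0.85}
    - {"translation": [0, 0, -13], "rot": [0, 0, 0], "hand": 0.85}
    - {"translation": [0, 0, -16], "rot": [0, 0, 0], "hand": 0.85}
    - {"translation": [0, 0, -16], "rot": [0, 0, 0], "hand": 0.85}

```text
t: 14.22
eef_pos: [0.621, 0.2248, 0.25]
ee_rot: [-3.132, 0.004, -1.455]
force: [1.1, 0.2, -0.4]
width: 0.0237
gripper_force: 30.0
```

```bash
cat >> h.py <<'E'
D=down(-.066-np.pi/2,.26,-.066); N=-D[:,2]
A=np.stack([down(-.066,.26,-.066)[:,0],-down(-.066,.26,-.066)[:,1],N],1); O=np.array([.5515,-.1925,.0617])
RING=O+A@np.array([.0405,-.0955,.0471]); TIP=np.array([0,0,.0706])
E
python3 - <<'E'
from h import *
s=arm.get_state(); print(s['eef_pos'],s['width'],s['gripper_force'],RING)
go(RING+N*.04-D@TIP,D)
E
```

```text
[0.621  0.2248 0.25  ] 0.023730123588585346 29.983737766742706 [ 0.5722 -0.2896  0.1176]
t 14.22 trans cm [50.02 13.62  2.24] rot deg [14.35  1.61 10.32] F [ 1.0791  0.1939 -0.3558] w 0.023730123588585346
```

Request:
move_arm:
  rows:
    - {"translation": [3.5, 1, 0], "rot": [1, 0, 1], "hand": 0.85}
    - {"translation": [7.4, 2, 0], "rot": [2, 0.2, 2], "hand": 0.85}
    - {"translation": [11.3, 3, 0], "rot": [3, 0.4, 3], "hand": 0.85}
    - {"translation": [15.2, 4.1, 0], "rot": [4.2, 0.5, 4], "hand": 0.85}
    - {"translation": [19, 5.2, 0], "rot": [5.4, 0.6, 5], "hand": 0.85}
    - {"translation": [23, 6.3, 0], "rot": [6.6, 0.7, 6], "hand": 0.85}
    - {"translation": [27, 7.4, 0], "rot": [7.8, 0.8, 7], "hand": 0.85}
    - {"translation": [31, 8.4, 0], "rot": [9, 1, 8], "hand": 0.85}

```text
t: 14.88
eef_pos: [0.5693, -0.0954, 0.2424]
ee_rot: [-2.983, -0.006, -1.597]
force: [1.3, -0.1, -1.2]
width: 0.0243
gripper_force: 30.0
```

Run:
```python
from h import *
s=arm.get_state(); print(s['eef_pos'],s['width'],s['gripper_force'])
go(RING+N*.04-D@TIP,D)
```

```text
[ 0.5693 -0.0954  0.2424] 0.024254921007591287 29.984842836856842
t 14.88 trans cm [19.28  2.33  1.54] rot deg [5.81 0.17 2.32] F [ 1.2609 -0.0911 -1.1754] w 0.024254921007591287
```

Request:
move_arm:
  rows:
    - {"translation": [3.8, 0.5, 0.2], "rot": [1, 0, 0.5], "hand": 0.85}
    - {"translation": [7.6, 1, 0.4], "rot": [2, 0, 1], "hand": 0.85}
    - {"translation": [11.4, 1.4, 0.7], "rot": [3, 0.1, 1.5], "hand": 0.85}
    - {"translation": [15, 1.8, 1], "rot": [4.5, 0.1, 2], "hand": 0.85}
    - {"translation": [18, 2.2, 1.4], "rot": [5.8, 0.2, 2.3], "hand": 0.85}
    - {"translation": [19.3, 2.3, 1.5], "rot": [5.8, 0.2, 2.3], "hand": 0.85}
    - {"translation": [19.3, 2.3, 1.5], "rot": [5.8, 0.2, 2.3], "hand": 0.85}
    - {"translation": [19.3, 2.3, 1.5], "rot": [5.8, 0.2, 2.3], "hand": 0.85}

```text
t: 15.55
eef_pos: [0.5446, -0.287, 0.2245]
ee_rot: [-2.884, -0.0, -1.638]
force: [0.3, 1.0, -0.1]
width: 0.0239
gripper_force: 30.0
```

Run:
```python
from h import *
s=arm.get_state(); go(RING+N*.04-D@TIP,D)
im,d=arm.grab_frame('wrist'); T,p=camT('wrist',s); Tt=np.array(p['tool_from_camera'])
for l in ('tip','spot','meter'):
    for r in arm.pinpoint(l,'wrist')[:2]: print(l,r['p'],toW(Tt,r['point']),toW(T,r['point']),proj(T,p,toW(T,r['point'])))
print('expected tip px',proj(Tt,p,TIP),'ring px',proj(T,p,RING))
save('w7.png',im)
im2,d2=arm.grab_frame('scene'); T2,p2=camT('scene'); 
tipw=s['eef_pos']+rot(s['ee_rot'])@TIP; print('scene px tip',proj(T2,p2,tipw),'ring',proj(T2,p2,RING))
for l in ('tip','spot'):
    for r in arm.pinpoint(l,'scene')[:2]: X=toW(T2,r['point']); print(l,r['p'],X,proj(T2,p2,X))
c=im2[130:280,60:260]; a=cv2.resize(c,(600,450),interpolation=cv2.INTER_CUBIC); save('s7.png',a)
```

```text
t 15.55 trans cm [ 0.08  0.07 -0.02] rot deg [ 0.13 -0.04 -0.07] F [ 0.3125  0.9915 -0.0791] w 0.023875308820828355
spot 0.67 [ 0.003  -0.0006  0.1088] [ 0.5726 -0.2919  0.1195] (np.float64(327.97060091990704), np.float64(226.27387290481963))
meter 0.9 [0.0014 0.0023 0.0215] [ 0.5477 -0.2886  0.2031] (np.float64(333.1244138706014), np.float64(265.4619657462623))
expected tip px (np.float64(328.80037762742256), np.float64(243.6933271388157)) ring px (np.float64(329.3266177988611), np.float64(228.72419873075097))
scene px tip (np.float64(116.51115353851995), np.float64(184.76115264147225)) ring (np.float64(119.40931647304154), np.float64(204.31406143679206))
tip 0.41 [ 0.5609 -0.2874  0.1577] (np.float64(117.0647543402115), np.float64(183.5965045725539))
spot 0.82 [ 0.5715 -0.2911  0.1192] (np.float64(118.5705759188125), np.float64(203.32550358154205))
spot 0.71 [0.3152 0.314  0.048 ] (np.float64(453.93110888672066), np.float64(180.28430876223328))
```

View pics/s7.png

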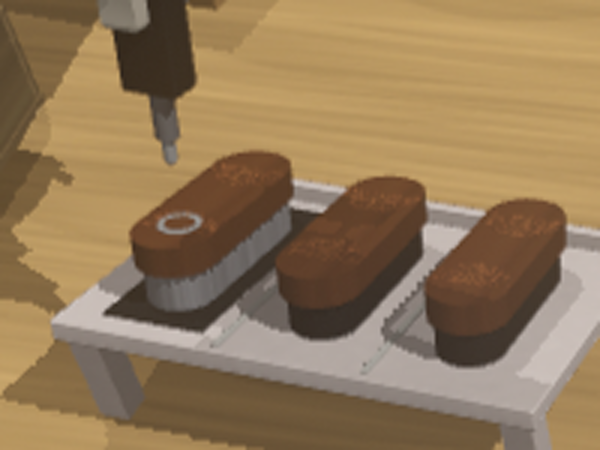

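The crop shows the brush on its pad with the ring at (180,223), and the meter's tip above it at (170,160), within 1-2 px of prediction. Now approach.

Request:
move_arm:
  rows:
    - {"translation": [0, 0, 0.8], "rot": [0.1, 0, 0], "hand": 0.85}
    - {"translation": [0, 0, 1.6], "rot": [0.1, 0, 0], "hand": 0.85}
    - {"translation": [0, 0, 2.4], "rot": [0.1, 0, 0], "hand": 0.85}
    - {"translation": [0, 0, 2.9], "rot": [0.1, 0, 0], "hand": 0.85}
    - {"translation": [0, 0, 3.2], "rot": [0.1, 0, 0], "hand": 0.85}
    - {"translation": [0, 0, 3.2], "rot": [0.1, 0, 0], "hand": 0.85}
    - {"translation": [0, 0, 3.2], "rot": [0.1, 0, 0], "hand": 0.85}
    - {"translation": [0, 0, 3.2], "rot": [0.1, 0, 0], "hand": 0.85}

```text
t: 16.57
eef_pos: [0.5536, -0.2869, 0.1944]
ee_rot: [-2.881, -0.001, -1.636]
force: [1.0, 0.2, -1.1]
width: 0.0238
gripper_force: 30.0
```

```bash
cat > fz.py <<'E'
from h import *
F=[]; P=[]
for i in range(8):
    im,d=arm.grab_frame('scene'); s=arm.get_state(); F.append(s['force']); P.append(s['eef_pos'])
go(RING-D@TIP,D); f=np.array(F); print('axial F mean',(f@N).mean(),'sd',(f@N).std(),'lat',f.mean(0)-N*(f@N).mean(), 'pos sd',np.std(P,0))
tw=np.mean(P,0)+rot(s['ee_rot'])@TIP; print('tip rel ring (rack axes, mm)',(tw-RING)@A*1000)
E
python3 fz.py
```

```text
t 16.97 trans cm [0.16 0.15 0.84] rot deg [-0.04 -0.03  0.05] F [ 0.2301 -0.2213 -2.0012] w 0.023891502862372203
axial F mean -1.130366219049061 sd 0.4159924792833531 lat [-0.1805 -0.038  -0.0472] pos sd [0.0001 0.     0.0001]
tip rel ring (rack axes, mm) [1.6678 1.4958 8.5144]
```

Request:
move_arm:
  rows:
    - {"translation": [0.15, 0.15, 0.2], "rot": [0, 0, 0], "hand": 0.85}
    - {"translation": [0.15, 0.15, 0.5], "rot": [0, 0, 0], "hand": 0.85}
    - {"translation": [0.15, 0.15, 0.8], "rot": [0, 0, 0], "hand": 0.85}
    - {"translation": [0.15, 0.15, 1], "rot": [0, 0, 0], "hand": 0.85}
    - {"translation": [0.15, 0.15, 1.1], "rot": [0, 0, 0], "hand": 0.85}
    - {"translation": [0.15, 0.15, 1.1], "rot": [0, 0, 0], "hand": 0.85}
    - {"translation": [0.15, 0.15, 1.1], "rot": [0, 0, 0], "hand": 0.85}

```text
t: 17.55
eef_pos: [0.5546, -0.2883, 0.1831]
ee_rot: [-2.882, -0.001, -1.636]
force: [-0.7, 0.4, -0.6]
width: 0.0236
gripper_force: 30.0
```

```bash
python3 fz.py
```

```text
t 17.95 trans cm [ 0.01 -0.02 -0.28] rot deg [-0.03 -0.03  0.05] F [-1.3894 -0.4838 -0.4521] w 0.023867220419604655
axial F mean 0.22587526312919903 sd 0.37659134695795343 lat [-1.202  -0.1293 -0.3168] pos sd [0. 0. 0.]
tip rel ring (rack axes, mm) [-0.1508  0.0502 -2.7252]
```

Request:
move_arm:
  rows:
    - {"translation": [0, 0, 0.1], "rot": [0, 0, 0], "hand": 0.85}
    - {"translation": [0, 0, 0.2], "rot": [0, 0, 0], "hand": 0.85}
    - {"translation": [0, 0, 0.3], "rot": [0, 0, 0], "hand": 0.85}
    - {"translation": [0, 0, 0.4], "rot": [0, 0, 0], "hand": 0.85}
    - {"translation": [0, 0, 0.4], "rot": [0, 0, 0], "hand": 0.85}
    - {"translation": [0, 0, 0.4], "rot": [0, 0, 0], "hand": 0.85}

```text
t: 18.45
eef_pos: [0.5558, -0.2884, 0.1793]
ee_rot: [-2.881, -0.001, -1.636]
force: [-2.2, 0.0, 1.0]
width: 0.0239
gripper_force: 30.0
```

```bash
cat >> fz.py <<'E'
T,p=camT('scene'); print('ring px',proj(T,p,RING),'meter body/tip px',proj(T,p,np.mean(P,0)+rot(s['ee_rot'])@(TIP-[0,0,.048])))
print([(n,r['p'],(toW(T,r['point'])-O)@A) for n in('brush','spot','tip') for r in arm.pinpoint(n,'scene')[:2]])
c=im[140:270,70:250]; save('s9.png',cv2.resize(c,(720,520),interpolation=cv2.INTER_CUBIC))
E
python3 fz.py
```

```text
t 18.85 trans cm [ 0.01 -0.   -0.67] rot deg [-0.04 -0.03  0.05] F [-0.819   0.3321 -0.0648] w 0.023805194337399183
axial F mean 1.2183118958782924 sd 0.5736935832252986 lat [-0.9877  0.1679 -0.2651] pos sd [0. 0. 0.]
tip rel ring (rack axes, mm) [ 0.0388  0.0348 -6.7305]
ring px (np.float64(119.40931647304154), np.float64(204.31406143679206)) meter body/tip px (np.float64(116.20766995337945), np.float64(183.84850901667738))
[('brush', 0.87, array([-0.3184,  0.4836,  0.0198])), ('brush', 0.76, array([-0.0008, -0.0948,  0.0004])), ('spot', 0.97, array([-0.2637,  0.4914,  0.0528])), ('spot', 0.84, array([ 0.0388, -0.0966,  0.0484])), ('tip', 0.49, array([ 0.0402, -0.0984,  0.0472]))]
```

View pics/s9.png

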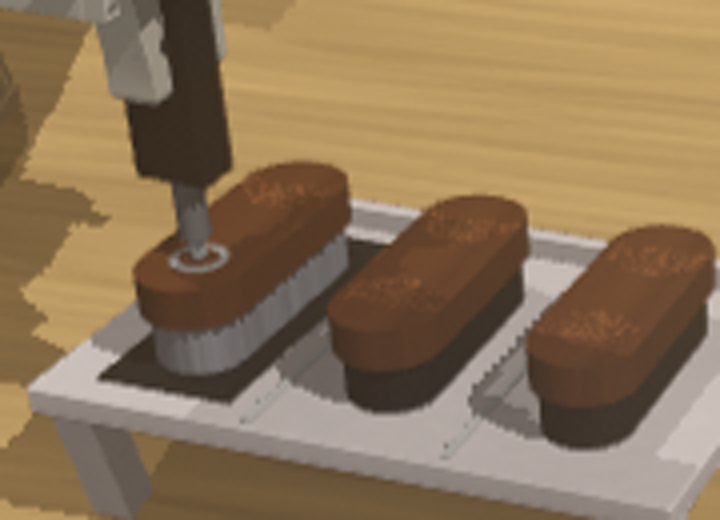

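The tip sits inside the ring at (198,256) with the meter square to the back. The force rose 2.35 N over the unloaded reading, so the tip is about 5 to 6.5 mm in of 12. The brush is unmoved, so I'll hand in.

```bash
python3 -c "
from station import arm
print(arm.job_done())"
```

```text
the job is handed in; nothing more can be done
None
```

The brush is released on the rubber pad, square in the row, and I handed the job in with the meter still held square to its back, its tip inside the ring and about 5–6.5 mm of 12 pressed in. The fingertips measured about 24 mm behind the TCP, not 14 mm ahead as stated, so the first grasp closed above the brush without moving it; I corrected for that afterwards.

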